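# Pack the tin crate and hold it against the sprung bench stop

## Robot

A 6-joint arm with a two-finger parallel gripper is mounted at the origin on the work surface. World frame = base frame: x ahead of the robot, y to its left, z up, the work surface at z = 0. Lengths are in m, angles in degrees, forces in N, time in s.
With the tool pointing down it reaches from about 0.35 to 0.875 m from the base axis. Payload 4.2 kg.
Tool frame: the origin (TCP) lies midway between the tips of the shut fingers; the grasp point (between the pads) lies 19 mm behind it; z points along the fingers, y is the line along which they close (so a half turn about z gives the same grasp; the last joint's range is limited). The gripper opens to 87 mm and grips with 3 to 60 N. Pads are 19 mm wide; open, the fingers measure 117 mm over their backs; the gripper's body (75 mm by 190 mm) begins 51 mm behind the grasp point.
Start: joints at [81.853, 22.042, 0.453, 0, -68.411, -14.817], TCP at [0.244, 0.575, 0.196] pointing down, gripper open.
Joint ranges: [-179.83, 179.83], [-69.29, 118.12], [-61.27, 80.66], [-181.25, 117.63], [-171.15, -9.14], [-177.46, 177.46]. Speed limits (degrees/s): [159.86, 159.86, 180, 180, 180, 180].

## Interface

Orientations are given as [roll, pitch, yaw] about the fixed x, y, z axes, in that order (R = Rz(yaw) Ry(pitch) Rx(roll)).
In Python, from workcell import env gives the robot as it stands. The module is installed in compiled form; this text tells all that it offers. Calls block until the motion is done:
- env.goto(position, orientation): joint-space move of the TCP to a pose.
- env.move_straight(position, rotation=None, rate=0.15, force_limit=None): straight line of the TCP; rotation=None keeps the orientation; rate is the mean speed in m/s. With force_limit (N) it stops when the force on the tool has changed by that much, and returns True; else False.
- env.set_joints(angles): joint-space move.
- env.gripper_to(opening, grasp_force=None): opening from 0.0 (shut) to 1.0 (fully open); grasp_force is the grip in N (None keeps the last); returns when the fingers have stopped.
- env.dwell(seconds).
- env.inverse_kinematics(position, orientation): joint angles nearest the present ones, or None.
- env.read_state(): the state.
- env.grab_frame(name): name is "scene" or "top" or "wrist"; returns a dict with "image" (420x560x3 uint8, blue, green, red), "fx", "fy", "cx", "cy" (pixels), "position" and "orientation" of the camera in the world. Camera axes: x right, y up, looking along -z (the intrinsics and any distortion apply to the point x, -y, -z); pixel columns grow to the right and rows downward; lengths in m; the calibration is good to about 2 mm. A picture is of the moment at which its call begins. There is no depth.
A pose or a line that the arm cannot do raises env.Unreachable and nothing moves.
- env.close_job(): hands the job in; it is judged then, once.
Trained networks look in a picture, given as the dict that the camera call returned (one of the last four; its "shot" number tells which), for a name from the list of things; names that differ only in an ending like _2 or _b are one class to them, and where a whole thing is asked for, a point or a joint stands for the part that bears it (a point fixed in the world has none). Each returns a list of dicts, best first, with "score" (0 to 1); they miss things now and then, are a little off and sometimes report something else, mostly with a low value. They report only what shows in the picture. A call takes as long as a camera call. They do not tell look-alikes from the thing itself.
- env.search_frame(picture, thing): "xyz" ([x, y, z] in m, in world coordinates, good to about 4 mm: the middle of the surface that is visible of it).
- env.trace(picture, thing): "mask" (420x560 bool, what is visible of it).
The state is a dict: "clock": time; "joint_positions": joint angles; "qvel": joint speeds; "joint_torque": joint torques, N m; "position": TCP position; "tool_rot": TCP orientation; "force": force on the tool from outside, world axes, zero at the start; "wrist_torque": the same for the moment, N m; "opening": opening from 0.0 (shut) to 1.0 (fully open); "finger_force": force on a finger pad.
Only numpy, scipy, OpenCV 4.12 (cv2) and the standard library are available. Lean on these libraries where they do the work, as an engineer would, in place of code of your own. Each camera call takes 0.05 s, during which the arm holds its last target. There are 200 camera calls.

## Task

Stand the two loose steel tins upright in the crate's two empty end cells, one in each, and let go of them. Then push the crate by its near long side squarely against the middle of the sprung fence of the bench stop, and keep it pressed flat there with a steady push of about 12 N, which drives the fence back half of its travel, so that I can screw a handle to the crate. Finish while still holding the push; do not back away, and leave the hammer, the jar and the wooden handle blank where they are.

Things in the scene. Friction and masses are not known exactly. Their poses are not given: they have to be found in the camera images.
- crate: loose open wooden crate 90 (x) by 250 (y) by 50 mm high; walls and dividers 8, floor 6 mm; 0.35 kg, 0.86 packed, a few N to slide. Three cells in a row along y, each 74 (x) by 73 mm inside; the middle one already holds a tin. Origin: centre of underside, z up; x points roughly away from the robot to the fence, so its near long side is the face at x = -45 mm
- cell_left (a point): centre of the inner floor of the crate's empty end cell on its +y (robot's left) side, 81 mm from the crate's centre, 6 mm above its underside; axes as the crate's
- cell_right (a point): centre of the inner floor of the crate's empty end cell on its -y (robot's right) side, 81 mm from the crate's centre, 6 mm above its underside; axes as the crate's
- tin_a: loose closed steel tin, upright cylinder 50 mm in diameter (lid 51), 85 mm high, 0.17 kg, standing on the bench left or right of the crate; origin: centre of the underside, z up. The two loose tins are alike, either may go in either end cell; in the crate a tin stands 41 mm above the rim
- tin_b: the other loose steel tin, the same as tin_a: 50 mm in diameter, 85 mm high; origin: centre of the underside
- tin_mid: an identical tin that already stands in the crate's middle cell, and stays there; origin: centre of the underside
- stop: bench stop fixed to the bench beyond the crate: steel foot plate and wooden rear block (300 mm long, 54 mm high, front 78 mm behind the face of the resting fence) that guides the fence on two rods. Origin: on the bench below the middle of the resting fence's front face; x points away from the robot, square to the fence, y along it, z up
- fence (a joint): how far the sprung fence is pushed back along the stop's +x, in m: 0 at rest (fully out), 0.030 at the hard end. Spring of 800 N/m without preload, so 12 N is 0.015 (half travel); it slides freely and comes back out when not pushed
- fence_face (a point): middle of the fence's front face, 25 mm above the bench; moves with the fence. The fence is an upright wooden board 340 mm long (y), 20 mm thick, from 3 to 48 mm above the bench; x points into the face (away from the robot), y along it, z up
- hammer: bystander: hammer 240 mm long lying on the bench at the right; origin: underside of its middle. Leave it alone
- jar: bystander: closed amber glass jar, 64 mm in diameter, 100 mm high, at the right; origin: centre of the underside. Leave it alone
- blank: bystander: wooden tool-handle blank, 210 mm long, up to 44 mm wide, 22 mm thick, lying at the left; origin: underside, near its middle. Leave it alone
Mind the look-alikes: they are no part of the job. What is shaped like the tin_a but green or purple is not meant.

How it is judged (in metres and radians):
On the way:
1. both loose tins stand upright in the crate's end cells, one in each, let go, and the crate is not yet pressed against the fence ((((horizontal distance between tin_a and cell_left below 0.018 m and z of tin_a in the frame of cell_left between -0.004 and 0.006 m and angle between tin_a's own z axis and vertical below 0.1 rad) and (horizontal distance between tin_b and cell_right below 0.018 m and z of tin_b in the frame of cell_right between -0.004 and 0.006 m and angle between tin_b's own z axis and vertical below 0.1 rad)) or ((horizontal distance between tin_a and cell_right below 0.018 m and z of tin_a in the frame of cell_right between -0.004 and 0.006 m and angle between tin_a's own z axis and vertical below 0.1 rad) and (horizontal distance between tin_b and cell_left below 0.018 m and z of tin_b in the frame of cell_left between -0.004 and 0.006 m and angle between tin_b's own z axis and vertical below 0.1 rad))) and horizontal distance between tin_mid and crate below 0.018 m and angle between tin_mid's own z axis and vertical below 0.1 rad and contact force between the fingers and tin_a below 0.2 N and contact force between the fingers and tin_b below 0.2 N and contact force between crate and stop below 3 N), for 0.3 s.
At the end, for the whole second after the job is handed in: robot still pushing the crate; crate on fence 6-18 N (fence back 6-24.5 mm), parallel within 0.05 rad, upright, still, middles within 70 mm along the fence; three tins upright on the crate floor, one per cell, within 18 mm of cell centre, the two loaded ones not touched by fingers ((((horizontal distance between tin_a and cell_left below 0.018 m and z of tin_a in the frame of cell_left between -0.004 and 0.006 m and angle between tin_a's own z axis and vertical below 0.1 rad) and (horizontal distance between tin_b and cell_right below 0.018 m and z of tin_b in the frame of cell_right between -0.004 and 0.006 m and angle between tin_b's own z axis and vertical below 0.1 rad)) or ((horizontal distance between tin_a and cell_right below 0.018 m and z of tin_a in the frame of cell_right between -0.004 and 0.006 m and angle between tin_a's own z axis and vertical below 0.1 rad) and (horizontal distance between tin_b and cell_left below 0.018 m and z of tin_b in the frame of cell_left between -0.004 and 0.006 m and angle between tin_b's own z axis and vertical below 0.1 rad))) and horizontal distance between tin_mid and crate below 0.018 m and angle between tin_mid's own z axis and vertical below 0.1 rad and contact force between the fingers and tin_a below 0.2 N and contact force between the fingers and tin_b below 0.2 N and contact force between crate and stop between 6 and 18 N and value of joint fence between 0.006 and 0.0245 m and angle between the y axis of crate and the y axis of fence_face, either way round below 0.05 rad and angle between crate's own z axis and vertical below 0.05 rad and y of crate in the frame of fence_face between -0.07 and 0.07 m and x of crate in the frame of fence_face below -0.035 m and contact force between any of the fingers, the arm and crate above 3 N and linear speed of crate below 0.01 m/s); the arm keeps its last pose, push and grip.
It fails at once if a bystander (hammer, jar or handle blank) is moved by more than 30 mm (distance of any of hammer, jar, blank from where it was at the start of the episode above 0.03 m).
It fails at once if a tin is tipped over (angle between any of tin_a, tin_b, tin_mid's own z axis and vertical above 0.6 rad).
It also fails if it takes over 72 s, if anything falls off the work surface, if the arm or the gripper's body presses on something with over 40 N, if the wrist force passes 120 N, or if a joint passes its speed limit or range.

## Working session

There is one attempt and no reset: what is moved stays moved. The work goes in short steps, each a Python script; the robot and the scene stay as the last script left them, time stands still between calls to the robot, and variables do not carry over. Pictures are saved under pics/ and viewed, at most 12 in all, crops included, and the job is handed in when it is done.

```bash
mkdir -p pics; python3 - <<'E'
from workcell import env
import cv2,numpy as np
s=env.read_state();print(s['clock'],s['position'],s['tool_rot'],s['opening'],s['force'])
for n in("top","scene"):
    p=env.grab_frame(n);cv2.imwrite(f"pics/{n}1.png",p["image"])
    print(n,p["fx"],p["fy"],p["cx"],p["cy"],p["position"],p["orientation"],[k for k in p])
    for t in("tin_a","crate","fence","stop","hammer","jar","blank"):
        for d in env.search_frame(p,t):print(t,np.round(d["xyz"],3),round(d["score"],2))
E
```

```text
0.0 [0.24356907 0.57487496 0.19536207] [ 1.79877229e+02 -3.93795164e-03 -2.29737656e+01] 1.0009167973221114 [ 0.70858608  0.02691204 -0.59274591]
top 407.93892448356644 407.93892448356644 278.8627071368288 211.545149103447 [ 0.30778367 -0.03622117  1.053556  ] [ 11.6111747   -0.11020536 -95.24830939] ['image', 'fx', 'fy', 'cx', 'cy', 'position', 'orientation', 'shot']
tin_a [ 0.473 -0.379  0.086] 0.95
tin_a [ 0.402 -0.314  0.087] 0.88
tin_a [ 0.356 -0.429  0.087] 0.87
tin_a [ 0.51  -0.296  0.085] 0.8
tin_a [0.462 0.359 0.084] 0.76
tin_a [0.592 0.057 0.014] 0.75
tin_a [ 0.476 -0.476  0.087] 0.68
crate [0.591 0.052 0.017] 0.85
fence [0.696 0.071 0.043] 0.58
stop [0.763 0.062 0.037] 0.6
hammer [ 0.673 -0.433  0.026] 0.85
jar [ 0.563 -0.511  0.084] 0.62
jar [ 0.474 -0.378  0.084] 0.46
blank [0.66  0.429 0.02 ] 0.93
scene 490.19860077900523 490.19860077900523 292.3909633417699 205.41836955722536 [ 1.24769418 -0.71513965  1.02519432] [44.44682119  0.65381434 46.55895294] ['image', 'fx', 'fy', 'cx', 'cy', 'position', 'orientation', 'shot']
tin_a [ 0.491 -0.488  0.079] 0.95
tin_a [0.476 0.355 0.06 ] 0.83
tin_a [ 0.495 -0.396  0.069] 0.67
tin_a [ 0.528 -0.305  0.07 ] 0.66
tin_a [ 0.372 -0.448  0.068] 0.66
tin_a [ 0.421 -0.333  0.073] 0.57
crate [0.599 0.016 0.032] 0.79
fence [0.709 0.045 0.038] 0.94
stop [0.791 0.041 0.031] 0.7
hammer [ 0.689 -0.459  0.024] 0.58
jar [ 0.586 -0.535  0.075] 0.96
blank [0.665 0.428 0.022] 0.67
```

View pics/top1.png

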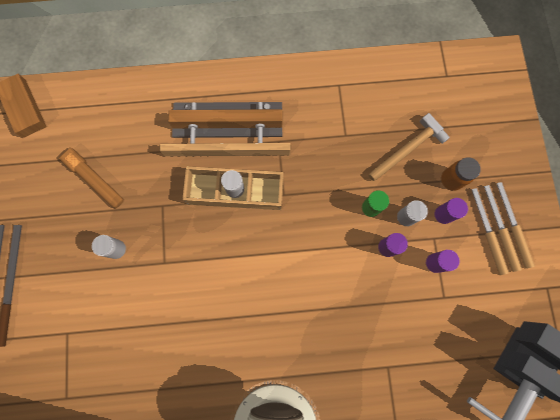

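View pics/scene1.png

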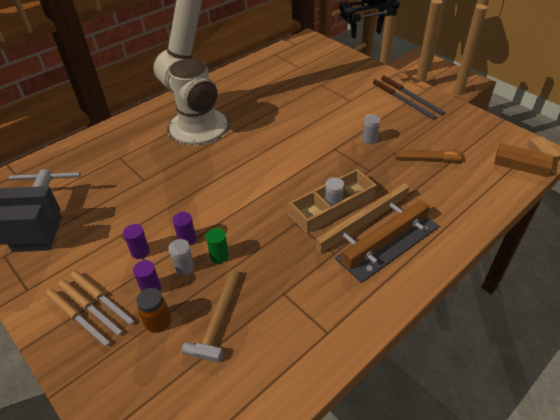

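The steel tins are at top-view pixels (105,246), alone on the left, and (413,213), on the right. The second has look-alikes around it: green at (376,203) and purple at (455,210), (395,244) and (443,261). A third steel tin at (232,183) is the middle one in the crate. The crate is around (233,187) and the fence runs from (160,150) to (290,149). I'll fit the known shapes to the traced masks in both views.

```bash
cat >h.py <<'E'
from workcell import env
import cv2,numpy as np
from scipy.spatial.transform import Rotation as Ro
from scipy.optimize import minimize
def proj(p,P):
    c=Ro.from_euler('xyz',p["orientation"],degrees=True).inv().apply(np.atleast_2d(P)-p["position"])
    return np.c_[p["cx"]+p["fx"]*c[:,0]/-c[:,2],p["cy"]-p["fy"]*c[:,1]/-c[:,2]]
def hullmask(p,P,S=8):
    m=np.zeros((420,560),np.uint8)
    h=cv2.convexHull(proj(p,P).astype(np.float32))
    cv2.fillConvexPoly(m,np.round(h*16).astype(np.int32),1,cv2.LINE_8,4);return m>0
A=np.linspace(0,2*np.pi,40)
def cyl(x,y,z0=0,r=.025,h=.085):
    return np.array([[x+r*np.cos(a),y+r*np.sin(a),z] for a in A for z in(z0,z0+h)])
def box(x,y,yaw,lx,ly,z0,z1):
    return np.array([[x+np.cos(yaw)*u-np.sin(yaw)*v,y+np.sin(yaw)*u+np.cos(yaw)*v,z] for u in(-lx/2,lx/2) for v in(-ly/2,ly/2) for z in(z0,z1)])
def iou(a,b):return (a&b).sum()/max(1,(a|b).sum())
def fit(pics,masks,shape,x0,st):
    f=lambda q:-np.mean([iou(hullmask(p,shape(*q)),m) for p,m in zip(pics,masks)])
    for k in(1,.3):
        r=minimize(f,x0,method='Nelder-Mead',options=dict(initial_simplex=np.vstack([x0]+[np.array(x0)+k*np.eye(len(x0))[i]*st[i] for i in range(len(x0))]),xatol=1e-4,fatol=1e-4));x0=r.x
    return r.x,-r.fun
def find(p,thing,P):
    g=hullmask(p,P);b=max(env.trace(p,thing),key=lambda d:iou(d["mask"],g),default=None)
    return b["mask"]
E
python3 - <<'E'
from h import *
ps=[env.grab_frame(n) for n in("top","scene")]
T={}
for n,x0 in(("left",[.463,.357]),("right",[.476,-.385])):
    ms=[find(p,"tin_a",cyl(*x0)) for p in ps]
    for s in([0],[1],[0,1]):
        print(n,s,fit([ps[i] for i in s],[ms[i] for i in s],cyl,x0,[.01,.01]))
    # mean colour
    print([ps[i]["image"][ms[i]].mean(0).round() for i in(0,1)])
B=lambda x,y,a:box(x,y,a,.09,.25,0,.05)
F=lambda x,y,a:box(x,y,a,.02,.34,.003,.048)
for n,S,x0 in(("crate",B,[.59,.055,0.]),("fence",F,[.70,.06,0.])):
    ms=[find(p,n,S(*x0)) for p in ps]
    for i in(0,1):
        m=ms[i].astype(np.uint8)
        # include tin occluding: union handled by hull of mask
        if n=="crate":
            print("sum",m.sum())
            cv2.imwrite(f"pics/cm{i}.png",m*255)
    for s in([0],[1],[0,1]): print(n,s,fit([ps[i] for i in s],[ms[i] for i in s],S,x0,[.01,.01,.06]))
im=ps[0]["image"].copy()
cv2.imwrite("pics/crop1.png",np.hstack([cv2.resize(im[160:290,340:480],None,fx=3,fy=3),cv2.resize(im[180:310,50:170],None,fx=3,fy=3)]))
E
```

```text
left [0] (array([0.46491101, 0.37256366]), np.float64(0.913109756097561))
left [1] (array([0.46228414, 0.37123537]), np.float64(0.9362139917695473))
left [0, 1] (array([0.46312145, 0.37190532]), np.float64(0.9118176989006141))
[array([152., 155., 162.]), array([ 88.,  93., 103.])]
right [0] (array([ 0.47954028, -0.39072546]), np.float64(0.9343434343434344))
right [1] (array([ 0.47686761, -0.39097473]), np.float64(0.9201680672268907))
right [0, 1] (array([ 0.47864436, -0.39075613]), np.float64(0.9214072190246732))
[array([133., 136., 142.]), array([88., 91., 97.])]
sum 3184
sum 2596
crate [0] (array([ 0.59138691,  0.05470402, -0.15201393]), np.float64(0.8195624195624196))
crate [1] (array([ 0.58966649,  0.05149912, -0.16188885]), np.float64(0.8474853037230569))
crate [0, 1] (array([ 0.59045412,  0.05248214, -0.16285625]), np.float64(0.833606159458747))
fence [0] (array([ 0.70155757,  0.06615774, -0.09103164]), np.float64(0.8193677872553938))
fence [1] (array([ 0.69850916,  0.07072422, -0.07561187]), np.float64(0.8368479467258602))
fence [0, 1] (array([ 0.69809165,  0.06896451, -0.08366102]), np.float64(0.8285688113885523))
```

View pics/crop1.png

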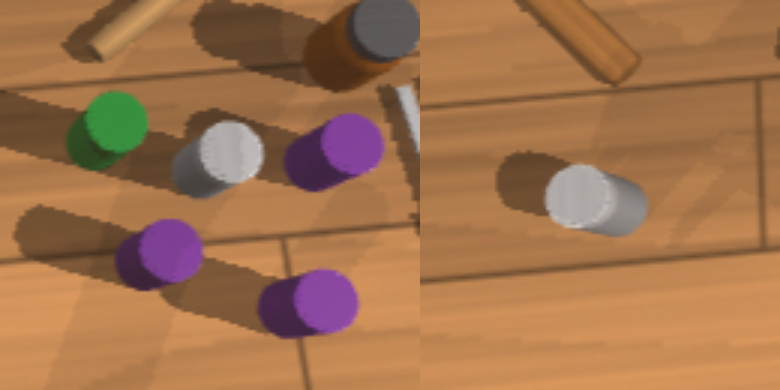

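The crop confirms both targets: bare steel, with the right tin between the green and purple ones. The two views agree to about 3 mm. I'll pick up the left tin first, after checking IK for every pose.

```bash
cat >>h.py <<'E'
C=np.array([.5905,.0525]);CY=-.16
def cell(s):return C+s*.081*np.array([-np.sin(CY),np.cos(CY)])
GZ=.050
def pickplace(t,w1,c,w2):
    env.gripper_to(1.0,20)
    env.goto([*t,.16],[180,0,w1]); env.move_straight([*t,GZ],force_limit=8)
    env.gripper_to(0.0,20); s=env.read_state();print("grip",s["opening"],s["finger_force"],s["position"])
    env.move_straight([*t,.2])
    env.goto([*c,.2],[180,0,w2]); print("op",env.read_state()["opening"])
    env.move_straight([*c,GZ+.03]); hit=env.move_straight([*c,GZ+.007],rate=.04,force_limit=5)
    print("hit",hit,env.read_state()["position"])
E
python3 - <<'E'
from h import *
wc=np.degrees(CY)
L=[.463,.372];R=[.4785,-.391]
for w in(90+wc,wc-90):
    for P in([*L,.05],[*cell(1),.2],[*cell(1),.056],[*cell(-1),.056],[*R,.05]):
        print(round(w),P and np.round(P,3),np.round(env.inverse_kinematics(P,[180,0,w]),0))
w=wc-90
q=env.inverse_kinematics([*L,.05],[180,0,w])
q2=env.inverse_kinematics([*L,.05],[180,0,w+180])
w=w if abs(q[5])<abs(q2[5]) else w+180
pickplace(L,w,cell(1),w)
p=env.grab_frame("top");cv2.imwrite("pics/top2.png",cv2.resize(p["image"][80:290,60:340],None,fx=2.8,fy=2.8))
p=env.grab_frame("wrist");cv2.imwrite("pics/wr2.png",p["image"])
print(env.read_state()["clock"])
E
```

```text
81 [0.463 0.372 0.05 ] [ 54.  27. -15.   0. -48. 116.]
81 [0.603 0.132 0.2  ] [ 27.  21.  -0.   0. -68. 143.]
81 [0.603 0.132 0.056] [ 27.  29. -11.   0. -51. 143.]
81 [ 0.578 -0.027  0.056] [ 13.  25. -17.   0. -48. 158.]
81 [ 0.478 -0.391  0.05 ] [ -24.   29.  -11.    0.  -50. -165.]
-99 [0.463 0.372 0.05 ] [ 54.  27. -15.   0. -48. -64.]
-99 [0.603 0.132 0.2  ] [ 27.  21.  -0.   0. -68. -37.]
-99 [0.603 0.132 0.056] [ 27.  29. -11.   0. -51. -37.]
-99 [ 0.578 -0.027  0.056] [ 13.  25. -17.   0. -48. -22.]
-99 [ 0.478 -0.391  0.05 ] [-24.  29. -11.   0. -50.  15.]
grip 0.5680732123972103 19.998306334018707 [0.46314166 0.3720503  0.05011986]
op 0.5673420526895998
hit False [0.6035028  0.13249262 0.05688606]
8.2917
```

View pics/wr2.png

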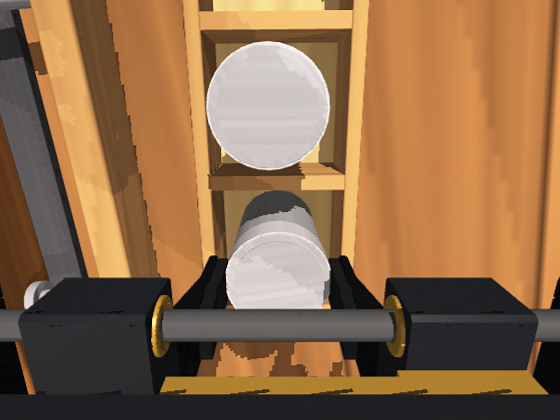

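The wrist view shows the held tin (278,275) between the cell walls (about 208 and 350), with the middle tin at (268,105). I'll release it and load the right tin the same way.

```bash
python3 - <<'E'
from h import *
wc=np.degrees(CY)-90
env.gripper_to(.75); c=cell(1); env.move_straight([*c,.2])
R=[.4785,-.391]
pickplace(R,-90,cell(-1),wc)
env.gripper_to(.75); c=cell(-1); env.move_straight([*c,.2],rate=.1)
env.goto([.42,-.05,.25],[180,0,wc])
ps=[env.grab_frame(n) for n in("top","scene")]
for k,p in zip("ts",ps):
    cv2.imwrite(f"pics/{k}3.png",p["image"])
for s in(1,0,-1):
    ms=[find(p,"tin_a",cyl(*cell(s),.006)) for p in ps]
    x,v=fit(ps,ms,lambda x,y:cyl(x,y,.006),list(cell(s)),[.01,.01]);print(s,x,v,x-cell(s))
print(env.read_state()["clock"])
a,b=ps[0]["image"][90:250,120:330],ps[1]["image"][130:290,260:460]
cv2.imwrite("pics/crop3.png",np.hstack([cv2.resize(a,(400,305)),cv2.resize(b,(381,305))]))
E
```

```text
grip 0.5652023117065353 19.99856024980545 [ 0.47870363 -0.39108786  0.05012349]
op 0.5616767504414879
hit False [ 0.57769592 -0.02744149  0.05690436]
1 [0.60180646 0.13153698] 0.6786040781923688 [-0.00159832 -0.00092843]
0 [0.5905 0.0525] 0.0 [0. 0.]
-1 [ 0.56409913 -0.0172115 ] 0.3936535162950257 [-0.01349609  0.01025391]
21.8333
```

View pics/crop3.png

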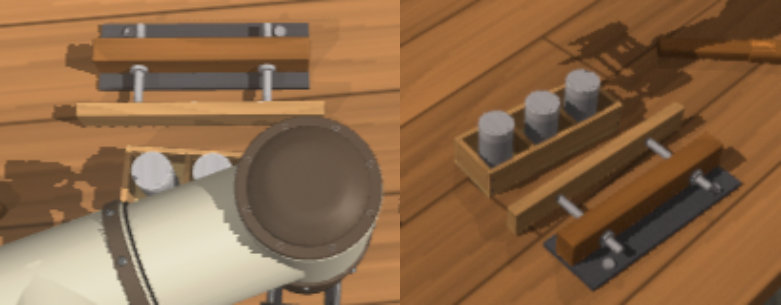

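All three tins stand upright in the crate, and the fence is untouched. Next is the push: fingers open wide along the near side for two-point contact, with the tool tilted 15° so its body clears the tins.

```bash
cat >>h.py <<'E'
FY=-.084;S=np.array([.688,.070])
def u(a):return np.array([np.cos(a),np.sin(a)])
def v(a):return np.array([-np.sin(a),np.cos(a)])
def ori(a,flip):return [180,15,np.degrees(a)+180] if flip else [180,-15,np.degrees(a)]
E
python3 - <<'E'
from h import *
pre=C-.11*u(CY); Z=.022
end=S+v(FY)*-.013+u(FY)*(-.09-.010+.015)
best=None
for f in(0,1):
    q=[env.inverse_kinematics(P,ori(a,f)) for P,a in(([*pre,Z],CY),([*pre,.2],CY),([*end,Z],FY))]
    print(f,[None if x is None else np.round(x) for x in q])
    if all(x is not None for x in q):
        m=max(abs(x[5]) for x in q)
        if best is None or m<best[0]:best=(m,f)
f=best[1];print("flip",f,pre,end)
env.gripper_to(1.0,20)
env.goto([*pre,.2],ori(CY,f)); env.move_straight([*pre,Z],force_limit=10)
env.dwell(.2);f0=env.read_state()["force"];print("f0",f0)
hit=env.move_straight([*(C-.03*u(CY)),Z],rate=.03,force_limit=1.5)
s=env.read_state();d=s["position"][:2]-C
print(hit,s["position"],d@u(CY),s["force"]-f0,s["clock"])
p=env.grab_frame("scene");cv2.imwrite("pics/s4.png",p["image"])
E
```

```text
0 [None, array([ 34.,   0., -34.,  14., -46.,  37.]), array([ 24.,  24., -35.,  23., -19.,  40.])]
1 [None, array([  34.,    0.,  -34.,   14.,  -46., -143.]), array([  24.,   24.,  -35.,   23.,  -19., -140.])]Traceback (most recent call last):
  File "<stdin>", line 11, in <module>
TypeError: 'NoneType' object is not subscriptable
```

```bash
python3 - <<'E'
from h import *
Z=.028; end=S+v(FY)*-.013+u(FY)*(-.09-.010+.015)
for t in(0,4,7,10):
  for d in(.08,.11):
    pre=C-d*u(CY)
    q=[env.inverse_kinematics(P,[180,-t,np.degrees(a)]) for P,a in(([*pre,Z],CY),([*pre,.2],CY),([*end,Z],FY))]
    print(t,d,[None if x is None else np.round(x) for x in q])
E
```

```text
0 0.08 [array([ 25.,  23., -27.,   0., -40.,  56.]), array([ 25.,  11., -14.,   0., -64.,  56.]), array([ 21.,  30., -14.,   0., -46.,  64.])]
0 0.11 [array([ 27.,  20., -31.,   0., -39.,  53.]), array([ 27.,   8., -18.,   0., -64.,  53.]), array([ 21.,  30., -14.,   0., -46.,  64.])]
4 0.08 [array([ 27.,  21., -32.,   4., -34.,  51.]), array([ 27.,   9., -18.,   3., -59.,  53.]), array([ 22.,  28., -19.,   3., -40.,  61.])]
4 0.11 [array([ 29.,  19., -36.,   5., -32.,  48.]), array([ 29.,   6., -22.,   3., -59.,  50.]), array([ 22.,  28., -19.,   3., -40.,  61.])]
7 0.08 [array([ 28.,  20., -36.,   9., -29.,  45.]), array([ 28.,   7., -21.,   5., -56.,  50.]), array([ 23.,  27., -22.,   6., -35.,  58.])]
7 0.11 [array([ 30.,  18., -40.,  10., -27.,  42.]), array([ 31.,   4., -25.,   5., -55.,  47.]), array([ 23.,  27., -22.,   6., -35.,  58.])]
10 0.08 [array([ 29.,  19., -40.,  15., -24.,  38.]), array([ 29.,   6., -25.,   8., -52.,  47.]), array([ 24.,  26., -26.,  10., -30.,  53.])]
10 0.11 [array([ 31.,  16., -45.,  17., -22.,  34.]), array([ 32.,   3., -28.,   8., -52.,  44.]), array([ 24.,  26., -26.,  10., -30.,  53.])]
```

```bash
cat >>h.py <<'E'
def ori(a):return [180,-7,np.degrees(a)]
Z=.028
E
python3 - <<'E'
from h import *
pre=C-.10*u(CY)
env.gripper_to(1.0,20)
env.goto([*pre,.2],ori(CY)); env.move_straight([*pre,Z],force_limit=10)
env.dwell(.2);f0=env.read_state()["force"];np.save("f0.npy",f0);print("f0",f0)
hit=env.move_straight([*(C-.04*u(CY)),Z],rate=.03,force_limit=1.5)
s=env.read_state();d=s["position"][:2]-C
print(hit,s["position"],d@u(CY),d@v(CY),s["force"]-f0,s["wrist_torque"],s["clock"])
p=env.grab_frame("scene")
# fence fit again with rod ends etc.: yaw and position from scene
F=lambda x,y,a:box(x,y,a,.02,.34,.003,.048)
print(fit([p],[find(p,"fence",F(.698,.069,-.084))],F,[.698,.069,-.084],[.01,.01,.04]))
w=env.grab_frame("wrist")
cv2.imwrite("pics/c4.png",np.hstack([cv2.resize(p["image"][120:290,250:460],(400,324)),cv2.resize(w["image"],(400,324))]))
E
```

```text
f0 [ 0.41224547 -0.64220287 -0.20813881]
False [0.55088409 0.05888096 0.02801468] -0.04012651253477729 -1.2075069369381889e-05 [-0.24615266  1.72117145  0.7682776 ] [0.04655785 0.19445965 0.00022088] 27.3417
(array([ 0.69789755,  0.06880982, -0.08295282]), np.float64(0.8457360130363932))
```

View pics/c4.png

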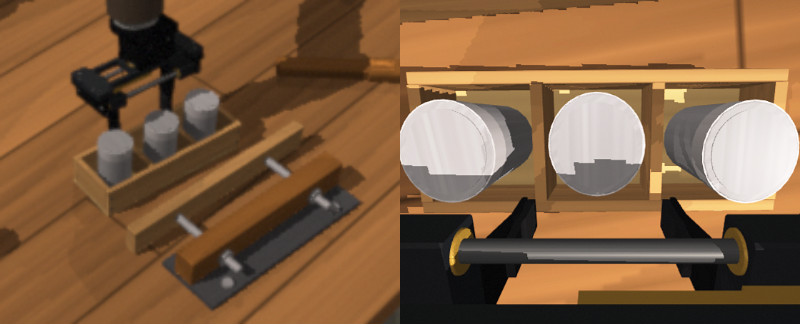

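The fingers are at the crate's near side and the crate is still clear of the fence. I'll turn to the fence heading while advancing, then press in small steps and read the force.

```bash
python3 - <<'E'
from h import *
f0=np.load("f0.npy")
def rep():
    env.dwell(.15);s=env.read_state();d=s["position"][:2]-S;f=s["force"]-f0
    F=f[:2]@u(FY);print(round(d@u(FY),4),round(d@v(FY),4),"F",round(F,2),round(f[:2]@v(FY),2),round(f[2],2),"Mz",round(s["wrist_torque"][2],3),round(s["clock"],1));return d@u(FY),-F
x,F=rep()
env.move_straight([*(S+u(FY)*-.110+v(FY)*-.013),Z],ori(FY),rate=.04);x,F=rep()
while F<7 and x<-.088:
    env.move_straight([*(S+u(FY)*(x+.004)+v(FY)*-.013),Z],ori(FY),rate=.03);x,F=rep()
p=env.grab_frame("scene");w=env.grab_frame("wrist")
FF=lambda x,y,a:box(x,y,a,.02,.34,.003,.048)
q,sc=fit([p],[find(p,"fence",FF(.705,.069,-.084))],FF,[.705,.069,-.084],[.01,.01,.04]);print(q,sc,"moved",(q[:2]-[.6979,.0688])@u(FY))
cv2.imwrite("pics/c5.png",np.hstack([cv2.resize(p["image"][120:290,250:460],(400,324)),cv2.resize(w["image"],(400,324))]))
E
```

```text
-0.1356 -0.0226 F -0.65 0.06 -0.23 Mz 0.004 27.6
-0.1101 -0.013 F -0.52 0.22 1.15 Mz -0.035 28.6
-0.1061 -0.0131 F -1.07 0.55 0.64 Mz -0.032 29.1
-0.102 -0.013 F -1.29 0.71 0.35 Mz -0.077 29.5
-0.0982 -0.0131 F -2.85 0.08 0.16 Mz 0.047 29.9
-0.0944 -0.0131 F -2.59 -0.27 -0.78 Mz 0.062 30.4
-0.09 -0.0128 F -2.28 -0.61 0.34 Mz 0.01 30.8
-0.0853 -0.0127 F -1.07 -0.88 -0.24 Mz 0.038 31.2
[ 0.69817271  0.0648879  -0.0810657 ] 0.8496484586262845 moved 0.0005999820347155919
```

View pics/c5.png

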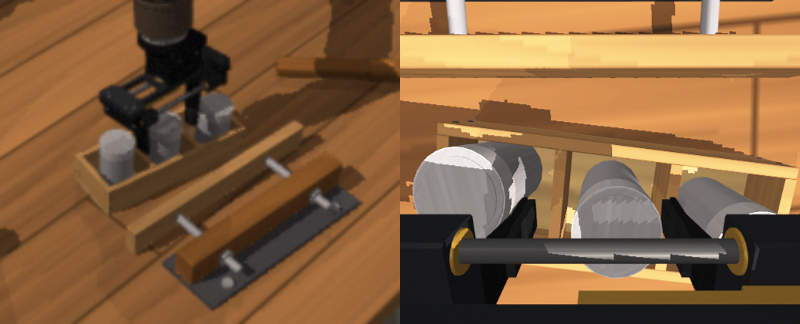

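```bash
python3 - <<'E'
from h import *
s=env.read_state();print(s["position"],s["tool_rot"],s["opening"],s["force"]-np.load("f0.npy"),s["finger_force"])
p=env.grab_frame("scene");w=env.grab_frame("wrist");t=env.grab_frame("top")
R=Ro.from_euler('xyz',s["tool_rot"],degrees=True)
tips=[s["position"]+R.apply([0,y,0]) for y in(-.05,0,.05)]
im=p["image"].copy()
print(proj(p,tips))
for q in proj(p,tips):cv2.circle(im,tuple(int(round(k)) for k in q),1,(0,0,255),-1)
B=lambda x,y,a:box(x,y,a,.09,.25,0,.05)
for k in proj(p,B(*C,CY)):cv2.circle(im,tuple(int(round(j)) for j in k),1,(255,0,0),-1)
iw=w["image"].copy()
for q in proj(w,tips):cv2.circle(iw,tuple(int(round(k)) for k in q),4,(0,0,255),-1)
for k in proj(w,B(*C,CY)):
  if abs(k).max()<2000: cv2.circle(iw,tuple(int(round(j)) for j in k),4,(255,0,0),-1)
a=cv2.resize(im[140:270,270:410],(420,390),interpolation=cv2.INTER_CUBIC)
b=cv2.resize(iw,(380,285));b=cv2.copyMakeBorder(b,0,105,0,0,cv2.BORDER_CONSTANT)
cv2.imwrite("pics/c6.png",np.hstack([a,b]))
E
```

```text
[0.60183051 0.06451491 0.02827683] [-179.9640315    -7.070815     -4.81411981] 0.9976021296556687 [-1.08817891  0.60483633 -0.55678249] 0.4093108687084168
[[351.24935171 190.72089114]
 [338.60923363 198.33614909]
 [325.57858353 206.18668983]]
```

View pics/c6.png

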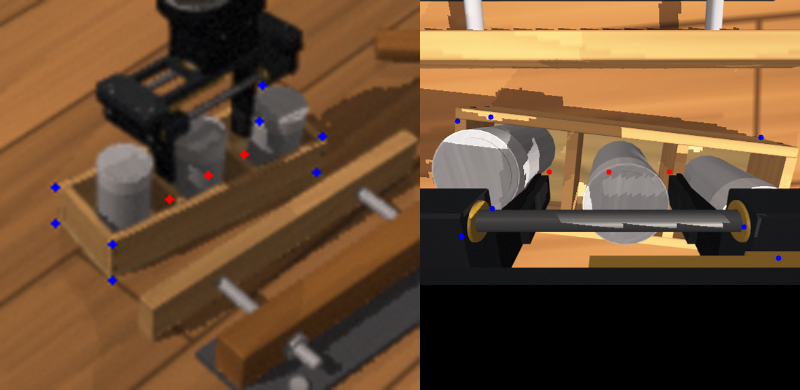

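The wide-open fingers sit about 25 mm higher than the shut-finger TCP, because the fingertips retract when opened. They passed over the rim and in between the tins. I'll lift straight out along the tool axis, re-measure, and then push with nearly shut fingers.

```bash
python3 - <<'E'
from h import *
s=env.read_state();R=Ro.from_euler('xyz',s["tool_rot"],degrees=True)
env.move_straight(s["position"]-.17*R.apply([0,0,1]),rate=.08)
env.goto([.38,-.32,.3],[180,0,-90])
ps=[env.grab_frame(n) for n in("top","scene")]
B=lambda x,y,a:box(x,y,a,.09,.25,0,.05)
ms=[find(p,"crate",B(*C,CY)) for p in ps]
for i in([0],[1],[0,1]):
    q,sc=fit([ps[j] for j in i],[ms[j] for j in i],B,[*C,CY],[.01,.01,.05]);print("crate",q,sc)
for k in(1,0,-1):
  for p in ps:
    c=q[:2]+k*.081*v(q[2])
    try:
        x,sc=fit([p],[find(p,"tin_a",cyl(*c,.006))],lambda x,y:cyl(x,y,.006),list(c),[.01,.01]);print(k,x-c,sc)
    except Exception as e:print(k,e)
print(env.read_state()["clock"])
a,b=ps[0]["image"][110:240,140:310],ps[1]["image"][140:260,270:420]
cv2.imwrite("pics/c7.png",np.hstack([cv2.resize(a,(400,306)),cv2.resize(b,(390,306))]))
E
```

```text
crate [ 0.59681974  0.05468279 -0.19948425] 0.6070418915445901
crate [ 0.59569913  0.05457532 -0.18936313] 0.5351651946352634
crate [ 0.59629586  0.05464351 -0.19714067] 0.5684186754148244
1 [0.01401558 0.00475621] 0.9472727272727273
1 [-0.00686951  0.02024475] 0.6637010676156584
0 [0. 0.] 0.0
0 [0. 0.] 0.0
-1 [0.00035996 0.00090471] 0.9136546184738956
-1 [-0.00863842  0.00438171] 0.8080808080808081
35.9333
```

View pics/c7.png

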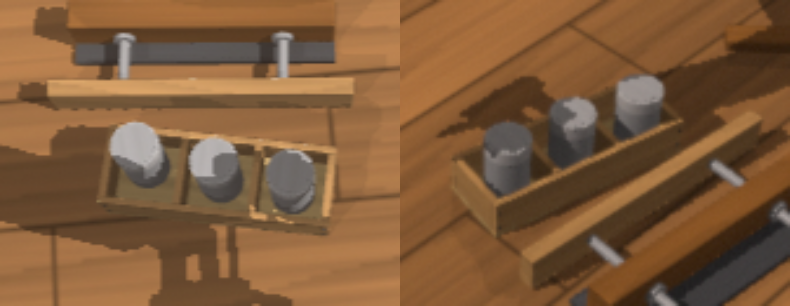

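Everything is still upright, and the tins have only shifted within their cells, which stays inside tolerance. Crate yaw is about -0.17. Next I'll check the fingertip height against the bench with the fingers at 0.4 opening, then push.

```bash
python3 - <<'E'
from h import *
C=np.array([.5965,.0546]);CY=-.175
pre=C-.105*u(FY)
env.goto([.45,-.1,.25],ori(FY))
env.gripper_to(.4,20)
env.goto([*pre,.15],ori(FY)); env.move_straight([*pre,.03],force_limit=10)
hit=env.move_straight([*pre,-.015],rate=.03,force_limit=4);s=env.read_state()
print("bench",hit,s["position"],s["force"])
Zp=.026
env.move_straight([*pre,Zp],rate=.05);env.dwell(.2);f0=env.read_state()["force"];np.save("f0.npy",f0)
hit=env.move_straight([*(C-.045*u(FY)),Zp],rate=.04,force_limit=2)
s=env.read_state();d=s["position"][:2]-C;print(hit,d@u(FY),s["force"]-f0,s["clock"])
E
```

```text
bench False [ 0.49204793  0.06351168 -0.01481389] [-0.34362503 -0.29041945  0.31372907]
False -0.04523459062170243 [-1.19284907  0.96028474  0.40790423] 44.175
```

```bash
python3 - <<'E'
from h import *
C=np.array([.5965,.0546]);pre=C-.105*u(FY)
w=env.grab_frame("wrist");p=env.grab_frame("scene")
env.move_straight([*pre,.026],rate=.1)
env.gripper_to(0,20);env.dwell(.1);print("op",env.read_state()["opening"])
hit=env.move_straight([*pre,-.03],rate=.05,force_limit=4);s=env.read_state()
print("bench shut",hit,s["position"],s["force"],s["clock"])
env.move_straight([*pre,.026],rate=.1)
p2=env.grab_frame("scene")
cv2.imwrite("pics/c8.png",np.hstack([cv2.resize(p["image"][140:270,270:410],(270,250)),cv2.resize(p2["image"][140:270,270:410],(270,250)),cv2.resize(w["image"],(250,250))]))
print(env.read_state()["clock"])
E
```

```text
op 0.004995922798454219
bench shut True [ 0.49153021  0.06307016 -0.02459492] [-1.18850126 -0.03113801  5.48942715] 46.9167
47.625
```

View pics/c8.png

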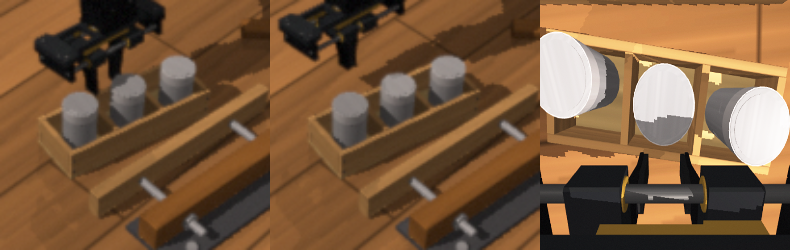

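Even shut, the real fingertips are 24.5 mm above the reported TCP, which explains the fingers passing over the rim. I'll correct Z so the tips are at about 26 mm and push with the fingers wide.

```bash
python3 - <<'E'
from h import *
C=np.array([.5965,.0546]);pre=C-.105*u(FY);Z=.002
y=(pre-S)@v(FY)
env.gripper_to(.8,20)
env.move_straight([*pre,Z],rate=.06,force_limit=10);env.dwell(.15)
f0=env.read_state()["force"];np.save("f0.npy",f0);print("z",env.read_state()["position"][2],f0)
def rep():
    env.dwell(.1);s=env.read_state();d=s["position"][:2]-S;f=s["force"]-f0
    F=f[:2]@u(FY);print(round(d@u(FY),4),round(d@v(FY),4),"F",round(F,2),round(f[:2]@v(FY),2),round(f[2],2),"Mz",round(s["wrist_torque"][2],3),round(s["clock"],1));return d@u(FY),-F
P=lambda x:[*(S+u(FY)*x+v(FY)*y),Z]
hit=env.move_straight(P(-.12),rate=.05,force_limit=9);x,F=rep()
hit=env.move_straight(P(-.104),rate=.04,force_limit=9);x,F=rep()
while F<11 and x<-.080:
    env.move_straight(P(x+.004),rate=.03);x,F=rep()
p=env.grab_frame("scene");w=env.grab_frame("wrist");t=env.grab_frame("top")
FF=lambda x,y,a:box(x,y,a,.02,.34,.003,.048)
q,sc=fit([p],[find(p,"fence",FF(.71,.069,-.084))],FF,[.71,.069,-.084],[.01,.01,.04]);print(q,sc,"moved",(q[:2]-[.6979,.0688])@u(FY))
cv2.imwrite("pics/c9.png",np.hstack([cv2.resize(p["image"][120:290,250:460],(400,324)),cv2.resize(w["image"],(400,324))]))
E
```

```text
z 0.0023603930611761775 [-0.21306951 -0.40629032 -0.69657946]
-0.1226 -0.025 F -5.42 -0.38 3.42 Mz -0.314 51.4
-0.1047 -0.0234 F -2.22 -1.32 -1.12 Mz -0.051 52.0
-0.1008 -0.023 F -2.23 -0.45 -1.39 Mz -0.064 52.4
-0.0964 -0.0228 F -2.82 -0.08 -1.12 Mz -0.016 52.8
-0.093 -0.0232 F -4.18 -0.01 1.56 Mz 0.025 53.2
-0.0905 -0.0235 F -6.89 2.05 4.0 Mz 0.078 53.5
-0.089 -0.0236 F -10.56 1.4 5.98 Mz 0.181 53.9
-0.0883 -0.0237 F -11.68 1.83 8.0 Mz 0.183 54.2
[ 0.70497956  0.06172466 -0.07934245] 0.8482284505552617 moved 0.007648226598157893
```

View pics/c9.png

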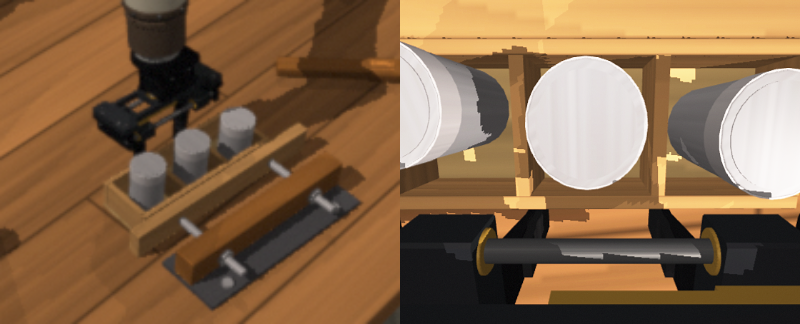

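The crate is square against the fence, but the fence is back only about 7.6 mm. Part of the push is lost because the tool is bearing down on the crate (Fz = 8 N). I'll raise the commanded height a little and push deeper.

```bash
python3 - <<'E'
from h import *
f0=np.load("f0.npy");y=-.0235
FF=lambda x,y,a:box(x,y,a,.02,.34,.003,.048)
xc=-.085;z=.002;st=env.read_state()["position"];print("z",st[2])
for i in range(9):
    s=env.read_state();fz=(s["force"]-f0)[2]
    z+=np.clip(fz*.0004,-.002,.003); xc+=.0025
    env.move_straight([*(S+u(FY)*xc+v(FY)*y),z],ori(FY),rate=.03);env.dwell(.1)
    s=env.read_state();d=s["position"][:2]-S;f=s["force"]-f0;x=d@u(FY)
    print(round(xc,4),round(x,4),"z",round(z,4),round(s["position"][2],4),"F",round(f[:2]@u(FY),2),round(f[2],2),round(s["wrist_torque"][2],3),round(s["clock"],1))
    if x>-.0805 or -f[:2]@u(FY)>17:break
p=env.grab_frame("scene")
q,sc=fit([p],[find(p,"fence",FF(.71,.065,-.084))],FF,[.71,.065,-.084],[.01,.01,.04]);print(q,sc,"moved",(q[:2]-[.6979,.0688])@u(FY),env.read_state()["clock"])
w=env.grab_frame("wrist")
cv2.imwrite("pics/c10.png",np.hstack([cv2.resize(p["image"][120:290,250:460],(400,324)),cv2.resize(w["image"],(400,324))]))
E
```

```text
z 0.0018054716179811484
-0.0825 -0.0866 z 0.005 0.0027 F -9.48 -2.95 0.217 54.8
-0.08 -0.0851 z 0.0038 0.0022 F -13.06 3.98 0.2 55.2
-0.0775 -0.083 z 0.0054 0.0024 F -10.2 -2.29 0.196 55.5
-0.075 -0.0817 z 0.0045 0.0022 F -15.68 4.22 0.292 55.9
-0.0725 -0.0797 z 0.0062 0.0024 F -13.14 -3.16 0.307 56.2
[ 0.71528965  0.06481286 -0.09361259] 0.8440265486725663 moved 0.01766285807101672 56.3083
```

View pics/c10.png

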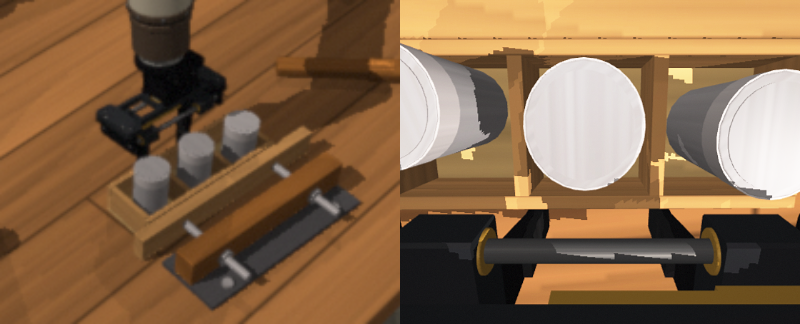

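```bash
python3 - <<'E'
from h import *
f0=np.load("f0.npy")
for i in range(2):
    env.dwell(.5);s=env.read_state();d=s["position"][:2]-S;f=s["force"]-f0
    print(d@u(FY),f,s["clock"])
E
```

```text
-0.07967033429688579 [-12.20271996   5.77730379  -2.50676857] 56.8583
-0.07964655924267268 [-11.90425952   5.76193482  -3.79113055] 57.3583
```

The crate is flat on the fence, all three tins are upright, and the push is steady at about 12–13 N. The fence is back roughly 15–17 mm, so I'm handing the job in.

```bash
python3 -c "
from workcell import env
print(env.close_job())"
```

```text
the job is handed in; nothing more can be done
None
```

The job is handed in, verdict unknown: both steel tins stand in the end cells and the crate is held flat on the fence at about 12–13 N, about 15–17 mm back; on a first push attempt the fingers passed over the rim and shifted the tins slightly within their cells.

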